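# Flux the ring and hold the fume shutter half open

### The job

At the soldering place, press the white cap of the clamped flux sprayer fully down and let it come back up, to mist the ring on the brick. Then pull the red tab of the fume trap's sprung shutter until the throat is half open, never fully open, and keep holding it there against its spring: finish while still holding it. Leave the ring, the dish, the pot and the chip box where they are.

Things in the scene. Friction and masses are not known exactly. Their poses are not given: they have to be found in the camera images.
- sprayer: Blue flux bottle (58 mm diameter) clamped in a steel bracket on an 84 x 84 mm foot, fixed to the bench; 150 mm tall with its cap. Origin: centre of the foot's underside, z up; the cap is on this z axis, the nozzle points along its +y.
- cap_top (a point): Centre of the flat top of the sprayer's white cap (33 mm diameter, 22 mm tall; a red 8 mm nozzle stub sticks out of its side, 10 mm below the top); 150 mm above the bench when up.
- nozzle_cap (a joint): Travel of the sprayer's cap in m: 0 up, 0.008 fully down (hard stop), pressed straight down. Its spring takes 1 N at the start and 5 N at the bottom, and brings it back up.
- fume_trap: Grey steel fume trap, a box 200 (x) x 120 (y) x 90 mm (z) fixed to the bench, with an aluminium duct stub (70 mm diameter, 60 mm long) on its +x end. Origin: centre of its underside, z up. The shutter on its flat top opens along the trap's -x, between two rails 5 mm high along x, inner faces at y = +-38 mm.
- throat (a point): Centre of the dark throat in the trap's top, 58 (trap's x) x 60 mm (y), at x = 45, y = 0, z = 90 mm of the trap; the shutter covers it when shut. A yellow line outside each rail, at x = -22 mm of the trap, marks where the middle of the red tab stands at half travel.
- tab_top (a point): Middle of the top face of the shutter's red tab: an upright block 12 mm thick (trap's x), 36 mm wide (trap's y), standing 36 mm above the 3 mm steel shutter plate, its top 129 mm above the bench. At x = +8 mm, y = 0 of the trap when shut, moving along the trap's -x; there is nothing taller around it.
- shutter (a joint): Travel of the shutter in m along the trap's -x: 0 shut, 0.030 half open, 0.060 fully open (stop). Its spring pulls it shut with 3 N at 0, 7.5 N at half and 12 N at full travel, so it closes when let go.
- brick_tray: Steel tray 200 (x) x 150 (y) x 18 mm, fixed, with a white fire brick 140 x 100 mm whose top is 48 mm above the bench, and a dark mesh square on it, 50 mm high. Origin: centre of its underside.
- silver_ring: Loose silver ring, 24 mm outside diameter, 8 mm tall, lying on the mesh on the brick; to be left alone. Origin: centre of its underside.
- dish: Loose shallow steel dish, 92 mm across, 16 mm tall; to be left alone. Origin: centre of its underside.
- pot: Loose plain steel pot without handles, 90 mm across, 60 mm tall; to be left alone. Origin: centre of its underside.
- chip_box: Loose orange box with a closed white lid, 62 x 62 x 30 mm; to be left alone. Origin: centre of its underside.
Mind the look-alikes: they are no part of the job. There is more than one size of the sprayer; the job needs the largest.

How it is judged:
By the outcome, as a careful person would: the job done as asked, in the order asked, and still so for the second after the job is handed in, while the arm keeps its last pose, push and grip.
It also fails if it takes over 40 s, if anything falls off the work surface, if the arm or the gripper's body presses on something with over 40 N, if the wrist force passes 120 N, or if a joint passes its speed limit or range.

### The arm

A 6-joint arm with a two-finger parallel gripper is mounted at the origin on the work surface. World frame = base frame: x ahead of the robot, y to its left, z up, the work surface at z = 0. Lengths are in m, angles in rad, forces in N, time in s.
With the tool pointing down it reaches from about 0.225 to 0.875 m from the base axis. Payload 3.4 kg.
Tool frame: the origin (TCP) lies at the very end of the fingers, on their centre line; the grasp point (between the pads) lies 19 mm behind it; z points along the fingers, y is the line along which they close (so a half turn about z gives the same grasp; the last joint's range is limited). The gripper opens to 85 mm and grips with 20 to 120 N. Pads are 22 mm wide; open, the fingers measure 114 mm over their backs; the gripper's body (76 mm by 85 mm) begins 54 mm behind the grasp point. The pads swing forward as they close: fully open they stand 13 mm farther back than shut.
Start: joints at [-0.121, 0.276, 1.505, -0, 1.361, -0.121], TCP at [0.575, -0, 0.231] pointing down, gripper open.
Joint ranges: [-2.89, 2.89], [-0.75, 2.08], [0.22, 2.7], [-1.18, 4.32], [0.11, 2.71], [-2.7, 2.7]. Speed limits (rad/s): [2.57, 2.57, 3.14, 3.14, 3.14, 3.14].

### API

Orientations are given as a unit quaternion [w, x, y, z].
In Python, from rig import manip gives the robot as it stands. The module is installed in compiled form; this text tells all that it offers.
- The arm moves only by the tool play_rows, never from a script. Its argument "motion" is a list of rows, each a list of 5 numbers: the shift along the tool's x, y, z in units of 40 mm (1.0 is 40 mm), then the turn about the tool's z in units of 10 degrees (1.0 is 10 degrees), then the finger opening in mm, from 0 to 85.4. A call has 1 to 5 rows; each row is the pose to reach, as a shift and turn from the pose commanded when the call began, along the tool's axes at that moment; what a row does not reach only later rows make up. A row lasts 1/8 s, in which the tool goes at most 62.5 mm and 10.7 degrees, less where a joint would pass 70% of its speed; a pose out of reach is approached as far as the arm can. A call with a gripper value outside its range is refused whole. The fingers move at their own pace and stop on an object; "newtons" is the grip in N (left out, the last holds). Time passes only in rows, so rows that repeat a pose let the fingers close. It gives the time, the measured TCP pose, the force, the opening and the grip force at its end, in the units of the state.
- manip.get_state(): the state, without advancing time (a new reading comes with each control period).
- manip.get_image(name): name is "scene" or "side" or "wrist"; returns a dict with "img" (400x640x3 uint8, red, green, blue), "range_z" (400x640 float32, m along the optical axis (not along the pixel's ray), 0 where there is no reading), "fx", "fy", "cx", "cy" (pixels), "R" (3x3) and "t" (3): a world point X has camera coordinates R X + t. Camera axes: x right, y down, z forward; pixel columns grow to the right and rows downward; lengths in m; the calibration is good to about 2 mm. A picture is of the moment at which its call begins.
- manip.sign_off(): hands the job in; it is judged then, once.
The state is a dict: "clock": time; "qpos": joint angles; "qd": joint speeds; "effort": joint torques, N m; "position": TCP position; "ee_rot": TCP orientation; "contact_force": force on the tool from outside, world axes, zero at the start; "moment": the same for the moment, N m; "width": finger opening in m; "gripper_force": force on a finger pad.
Only numpy, scipy, OpenCV 4.12 (cv2) and the standard library are available. Lean on these libraries where they do the work, as an engineer would, in place of code of your own. Each camera call takes 0.05 s, during which the arm holds its last target. There are 200 camera calls.

## Working session

There is one attempt and no reset: what is moved stays moved. The work goes in short steps, Python scripts to look and compute and a tool call to move; the robot and the scene stay as the last step left them, time stands still between calls to the robot, and variables do not carry over. Pictures are saved under pics/ and viewed, at most 10 in all, crops included, and the job is handed in when it is done.

Besides the shell and the picture viewer there is one more tool, called after ">>>" by a JSON object that holds its "name" and its "arguments", one argument or row to a line. play_rows: Moves the arm, as the interface text tells. Its arguments: {"type":"object","properties":{"motion":{"type":"array","items":{"type":"array","items":{"type":"number"}}},"newtons":{"type":"number"}},"required":["motion"]}

```bash
mkdir -p pics; cat > h.py <<'E'
import numpy as np,cv2,pickle
from rig import manip
def shot(n,tag):
    d=manip.get_image(n); pickle.dump(d,open(f'pics/{tag}.pkl','wb'))
    cv2.imwrite(f'pics/{tag}.png',d['img'][:,:,::-1]); return d
def load(tag): return pickle.load(open(f'pics/{tag}.pkl','rb'))
def xyz(d):
    v,u=np.mgrid[:400,:640]; z=d['range_z']
    c=np.stack([(u-d['cx'])/d['fx']*z,(v-d['cy'])/d['fy']*z,z],-1)
    return (c-d['t'])@d['R']
def ray(d,u,v):
    r=np.array([(u-d['cx'])/d['fx'],(v-d['cy'])/d['fy'],1]); return -d['R'].T@d['t'], d['R'].T@r
def tri(l):
    A=np.zeros((3,3));b=np.zeros(3)
    for d,u,v in l:
        o,r=ray(d,u,v); r/=np.linalg.norm(r); P=np.eye(3)-np.outer(r,r);A+=P;b+=P@o
    return np.linalg.solve(A,b)
E
python3 - <<'E'
from h import *
a=shot('scene','s0')['img'];b=shot('side','d0')['img']
s=manip.get_state();print(s['position'],s['ee_rot'],s['contact_force'],s['clock'])
E
```

```text
[5.74527876e-01 5.53475245e-05 2.30537864e-01] [-6.42952845e-04  7.07095470e-01  7.07117609e-01 -5.18912112e-04] [0.69901522 0.54748099 0.06351353] 0.1
```

View pics/s0.png

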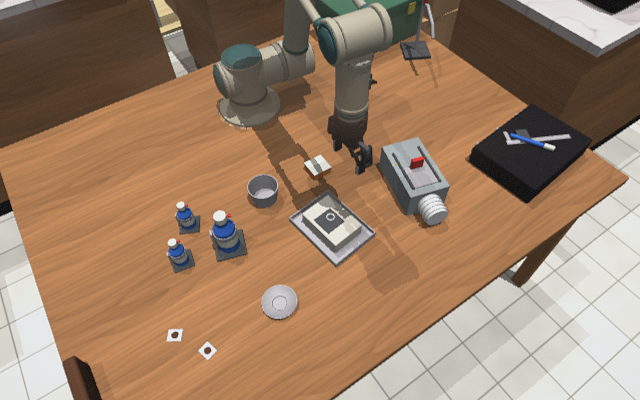

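View pics/d0.png

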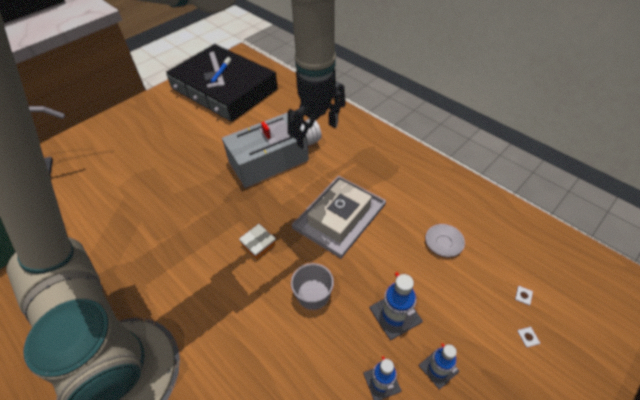

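The scene view shows the large sprayer (cap near 221,217) with two small ones to its left, and the trap's red tab near (417,161). In the side view they are at about (404,284) and (266,129).

```bash
python3 - <<'E'
from h import *
a=load('s0');b=load('d0')
def crop(d,u,v,w=35,h=29):
    return cv2.resize(d['img'][v-h:v+h,u-w:u+w,::-1],None,fx=5.6,fy=5,interpolation=cv2.INTER_CUBIC)
im=np.vstack([np.hstack([crop(a,221,225),crop(b,404,290)]),np.hstack([crop(a,413,170),crop(b,266,140)])])
cv2.imwrite('pics/c1.png',im);print(im.shape)
for n,d in (('s',a),('d',b)):
    P=xyz(d);I=d['img'].astype(int);ok=d['range_z']>0
    red=ok&(I[...,0]>120)&(I[...,1]<70)&(I[...,2]<70)&(P[...,2]<.3)
    k,l,s,c=cv2.connectedComponentsWithStats(red.astype(np.uint8))
    for i in range(1,k):
        if s[i,4]>3:
            q=P[l==i];print(n,'red',s[i],c[i].round(1),np.median(q,0).round(4),q[:,2].max().round(4),q[q[:,2]>q[:,2].max()-.006].mean(0).round(4))
    w=ok&(I.min(-1)>170)&(P[...,2]>.08)&(P[...,2]<.17)
    k,l,s,c=cv2.connectedComponentsWithStats(w.astype(np.uint8))
    for i in range(1,k):
        if s[i,4]>15:
            q=P[l==i];t=np.percentile(q[:,2],95);q=q[q[:,2]>t-.005];print(n,'white',s[i],c[i].round(1),t.round(4),((q.max(0)+q.min(0))/2).round(4),q.mean(0).round(4))
E
```

```text
(580, 784, 3)
s red [412 157  12   5  35] [417.9 159.1] [0.6023 0.2253 0.1283] 0.1315 [0.603  0.2242 0.1286]
s red [227 215   4   2   7] [228.3 215.6] [ 0.4801 -0.303   0.143 ] 0.1437 [ 0.48   -0.303   0.1422]
s red [177 241   3   2   4] [177.8 241.2] [ 0.4458 -0.439   0.0966] 0.1021 [ 0.4462 -0.439   0.0984]
s white [402 140  19  18 167] [410. 149.] 0.0924 [0.5356 0.2633 0.0918] [0.5369 0.2599 0.0897]
s white [384 145  54  42 588] [411.8 168.7] 0.0954 [0.5814 0.2182 0.0948] [0.6192 0.2131 0.0928]
s white [544 144  11   5  29] [549.3 146.1] 0.0875 [0.7639 0.6099 0.0863] [0.7621 0.6099 0.0853]
s white [421 146   6   8  17] [423.2 148.8] 0.0919 [0.5616 0.2924 0.0918] [0.5594 0.2923 0.0899]
s white [394 165  10  12  52] [398.3 170.9] 0.0924 [0.5837 0.176  0.0904] [0.5825 0.1768 0.0898]
s white [433 165  12  24  89] [438.3 177.2] 0.0928 [0.6588 0.2481 0.0909] [0.6668 0.2533 0.0899]
s white [176 202   8   6  39] [179.9 204.6] 0.1048 [ 0.3442 -0.3883  0.1031] [ 0.3451 -0.3879  0.1022]
s white [213 211  13  10 100] [218.9 215.7] 0.1526 [ 0.4732 -0.3236  0.1517] [ 0.4722 -0.3242  0.1502]
s white [168 239   8   7  47] [171.5 242.1] 0.1056 [ 0.4434 -0.4528  0.1035] [ 0.4422 -0.453   0.1027]
d red [262 122   7   8  34] [264.6 125.9] [0.599  0.2249 0.1305] 0.1329 [0.5996 0.2253 0.1306]
d red [395 273   3   3   7] [396.  273.7] [ 0.4771 -0.2989  0.1441] 0.1468 [ 0.4768 -0.298   0.1447]
d red [442 344   2   3   5] [442.4 344.8] [ 0.4432 -0.4349  0.0981] 0.0988 [ 0.4433 -0.4349  0.0971]
d red [382 357   2   2   4] [382.5 357.5] [ 0.3515 -0.3704  0.0978] 0.0979 [ 0.3515 -0.3704  0.0977]
d white [397 275  16  14 181] [404.4 281.6] 0.153 [ 0.4712 -0.321   0.1514] [ 0.471  -0.321   0.1509]
d white [444 346  12  11  95] [449.7 350.7] 0.1049 [ 0.4408 -0.4499  0.1032] [ 0.4408 -0.4502  0.1029]
d white [382 360  11  12 107] [386.9 365.4] 0.1053 [ 0.3444 -0.3848  0.1034] [ 0.3445 -0.385   0.103 ]
```

View pics/c1.png

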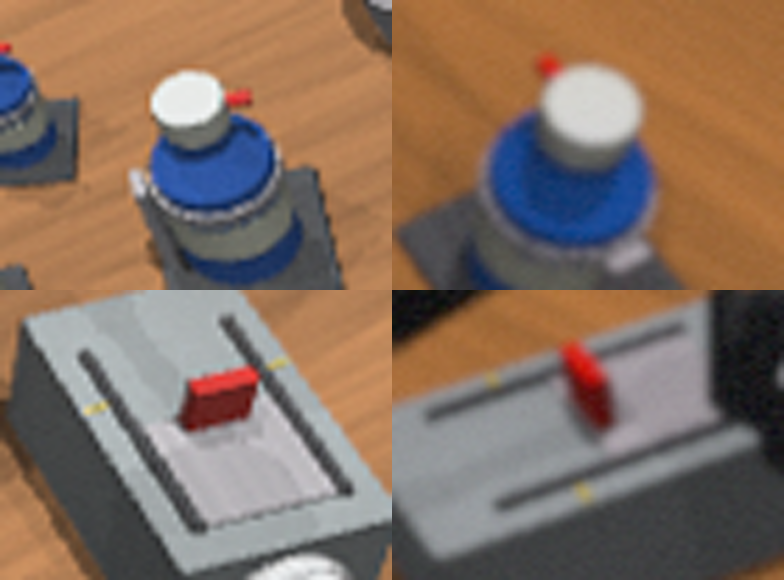

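The crops show the cap top centre near scene (219.5,215.9) / side (404.6,282.2), the tab top near scene (417.5,158.5) / side (265.7,126.3), and the yellow marks at scene (395.2,164.5), (427.5,156) / side (265.2,151.1), (248.8,128.7). The tab is on the throat side of the yellow marks, so the shutter is shut.

```bash
python3 - <<'E'
from h import *
a=load('s0');b=load('d0')
cap=tri([(a,219.5,215.9),(b,404.6,282.2)]);tab=tri([(a,417.5,158.5),(b,265.7,126.3)])
y1=tri([(a,395.2,164.5),(b,265.2,151.1)]);y2=tri([(a,427.5,156),(b,248.8,128.7)])
print('cap',cap,'tab',tab,'y',y1,y2,'dist',np.linalg.norm(y1-y2))
m=(y1+y2)/2;print('tab-mid',(tab-m)[:2],np.linalg.norm((tab-m)[:2]),np.degrees(np.arctan2(*(tab-m)[1::-1])),'perp',np.degrees(np.arctan2(*(y2-y1)[1::-1]))-90)
P=xyz(a);k=(a['range_z']>0)&(abs(P[...,2]-.0905)<.006)&(abs(P[...,0]-.6)<.16)&(abs(P[...,1]-.22)<.12)
k=cv2.morphologyEx(k.astype(np.uint8),cv2.MORPH_OPEN,np.ones((3,3)))>0
print(cv2.minAreaRect((P[k][:,:2]*1000).astype(np.float32)))
for n,c in (('cap',cap),('nearcap',cap)):pass
print('dirs at cap',np.degrees(np.arctan2(cap[1],cap[0])),np.hypot(*cap[:2]))
E
```

```text
cap [ 0.47195135 -0.32194963  0.14763491] tab [0.60132585 0.22447597 0.12870658] y [0.56002167 0.18476278 0.09177119] [0.58792194 0.28463705 0.09128127] dist 0.10369925544001796
tab-mid [ 0.02735404 -0.01022395] 0.029202274525128503 -20.493914618672594 perp -15.607912496987424
((593.354248046875, 226.97911071777344), (124.14166259765625, 205.3778533935547), 74.90489196777344)
dirs at cap -34.300517525702475 0.5713052094896808
```

Trap yaw is about -15°, its centre is near (0.593, 0.227), and the cap is at (0.472, -0.322). All the checks agree, so I'm moving over the cap with the fingers closed.

>>> {"name": "play_rows", "arguments": {
  "motion": [
    [-1.5,-0.5,0,0,0],
    [-3,-1,0,0,0],
    [-4.5,-1.5,0,0,0],
    [-6,-2,0,0,0],
    [-7,-2.3,0,0,0]
  ],
  "newtons": 40
}}

```text
clock: 0.72
position: [0.4817, -0.2822, 0.231]
ee_rot: [-0.0, 0.708, 0.707, -0.0]
contact_force: [1.2, 0.6, -0.3]
width: 0.0
gripper_force: 0.0
```

>>> {"name": "play_rows", "arguments": {
  "motion": [
    [-0.7,-0.18,0,0,0],
    [-1.05,-0.27,0.4,0,0],
    [-1.05,-0.27,0.8,0,0],
    [-1.05,-0.27,1.2,0,0],
    [-1.05,-0.27,1.2,0,0]
  ]
}}

```text
clock: 1.35
position: [0.4716, -0.3199, 0.1811]
ee_rot: [-0.002, 0.707, 0.708, 0.0]
contact_force: [0.1, 0.2, 0.4]
width: -0.0003
gripper_force: 0.0
```

```bash
python3 - <<'E'
from h import *
s=manip.get_state();print(s['position'],s['contact_force'],s['width'],s['clock'])
a=shot('scene','s1');b=shot('side','d1');w=shot('wrist','w1')
im=np.hstack([cv2.resize(d['img'][v-35:v+35,u-35:u+35,::-1],(395,395),interpolation=cv2.INTER_CUBIC) for d,u,v in((a,221,210),(b,404,280))])
cv2.imwrite('pics/c2.png',im)
E
```

```text
[ 0.471581   -0.31985841  0.18113143] [0.06928231 0.23497516 0.42561583] -0.0002724725836954728 1.35
```

View pics/c2.png

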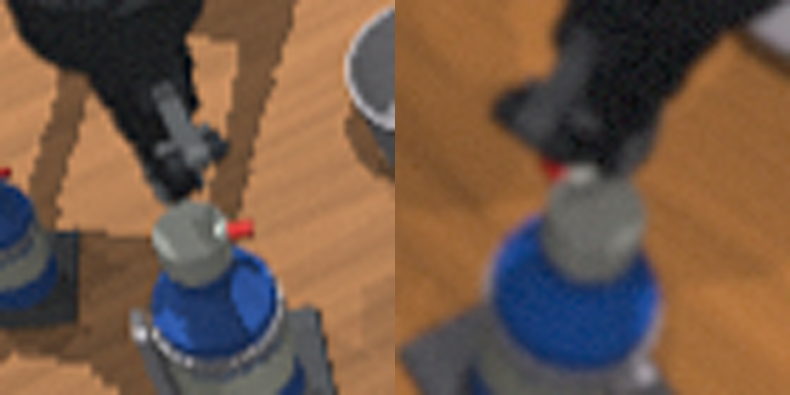

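The closed fingertips stand straight above the white cap in both views (scene crop about (180,190), cap at (195,235)). Next I press in small steps and watch the force.

>>> {"name": "play_rows", "arguments": {
  "motion": [
    [-0.05,0,0.4,0,0],
    [-0.05,0,0.65,0,0],
    [-0.05,0,0.8,0,0],
    [-0.05,0,0.9,0,0],
    [-0.05,0,0.9,0,0]
  ]
}}

```text
clock: 2.12
position: [0.4719, -0.3238, 0.1473]
ee_rot: [-0.001, 0.707, 0.707, -0.0]
contact_force: [-0.8, 1.1, 1.3]
width: -0.0001
gripper_force: 1.1
```

>>> {"name": "play_rows", "arguments": {
  "motion": [
    [0,0,0.04,0,0],
    [0,0,0.07,0,0],
    [0,0,0.07,0,0]
  ]
}}

```text
clock: 2.5
position: [0.4722, -0.324, 0.1448]
ee_rot: [0.0, 0.707, 0.707, 0.0]
contact_force: [-1.6, 1.1, 3.7]
width: 0.0
gripper_force: 1.7
```

>>> {"name": "play_rows", "arguments": {
  "motion": [
    [0,0,0.04,0,0],
    [0,0,0.08,0,0],
    [0,0,0.08,0,0]
  ]
}}

```text
clock: 2.88
position: [0.4723, -0.3241, 0.142]
ee_rot: [0.0, 0.707, 0.707, 0.0]
contact_force: [-2.2, 1.8, 8.0]
width: 0.0002
gripper_force: 3.8
```

>>> {"name": "play_rows", "arguments": {
  "motion": [
    [0,0,0.03,0,0],
    [0,0,0.05,0,0],
    [0,0,0.05,0,0]
  ]
}}

```text
clock: 3.25
position: [0.4723, -0.3241, 0.1418]
ee_rot: [0.001, 0.707, 0.707, 0.0]
contact_force: [-4.5, 4.2, 16.2]
width: -0.0002
gripper_force: 8.1
```

The cap met its hard stop: 8 mm down and 16 N, against 5 N from the spring. I'm letting it up now and checking that it returned.

>>> {"name": "play_rows", "arguments": {
  "motion": [
    [0,0,-0.3,0,0],
    [0,0,-0.8,0,0],
    [0,0,-1.6,0,0],
    [0,0,-2.5,0,0],
    [0,0,-2.5,0,0]
  ]
}}

```text
clock: 3.88
position: [0.4741, -0.3256, 0.242]
ee_rot: [0.004, 0.707, 0.707, 0.0]
contact_force: [0.4, -0.4, -0.2]
width: -0.0001
gripper_force: 0.0
```

>>> {"name": "play_rows", "arguments": {
  "motion": [
    [1.5,0.35,0,0,40],
    [3,0.7,0,0,40],
    [4.5,1.05,0,0,40],
    [6,1.4,0,0,40],
    [7.5,1.8,0,0,40]
  ]
}}

```text
clock: 4.5
position: [0.5442, -0.0221, 0.2378]
ee_rot: [-0.0, 0.707, 0.707, -0.0]
contact_force: [0.9, -0.3, 0.5]
width: 0.0398
gripper_force: 0.0
```

>>> {"name": "play_rows", "arguments": {
  "motion": [
    [1.5,0.35,0,0.5,40],
    [3,0.7,0,1,40],
    [4.5,1.05,0,1.52,40],
    [6,1.4,0,1.52,40],
    [6.2,1.43,0,1.52,40]
  ]
}}

```text
clock: 5.12
position: [0.6014, 0.2281, 0.2368]
ee_rot: [-0.001, 0.793, 0.609, -0.0]
contact_force: [-0.3, 0.2, 0.9]
width: 0.0399
gripper_force: 0.0
```

```bash
python3 - <<'E'
from h import *
s=manip.get_state();print(s['position'],s['ee_rot'],s['contact_force'],s['width'],s['clock'])
a=shot('scene','s2');b=shot('side','d2');w=shot('wrist','w2')
for d in(a,b):
    P=xyz(d);I=d['img'];k=(I.min(-1)>170)&(np.hypot(P[...,0]-.472,P[...,1]+.322)<.02)&(P[...,2]>.12)
    print(np.percentile(P[k][:,2],[50,95]))
im=w['img'][:,:,::-1];cv2.imwrite('pics/w2.png',im)
E
```

```text
[0.60144649 0.22806953 0.2368426 ] [-9.68870517e-04  7.92990677e-01  6.09232805e-01 -4.86878319e-04] [-0.30114118  0.1643015   0.93029516] 0.039883474561695165 5.125
[0.14956389 0.15168761]
[0.15100566 0.15290173]
```

View pics/w2.png

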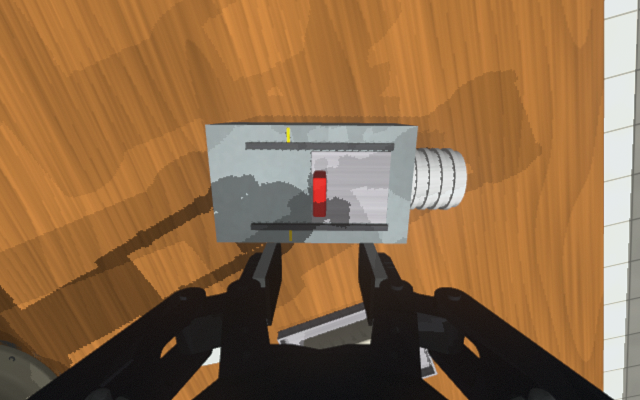

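The cap is back up at 150 mm. The wrist view shows the tab top near (320,197), squarely aligned between the fingers, with the rails running parallel to the image rows.

```bash
python3 - <<'E'
from h import *
w=load('w2');I=w['img'].astype(int)
red=(I[...,0]>200)&(I[...,1]<80)&(I[...,2]<80);v,u=np.nonzero(red);print(u.min(),u.max(),v.min(),v.max())
P=xyz(w);print('depth',np.median(P[red],0))
s=manip.get_state();p=s['position'];from scipy.spatial.transform import Rotation as R
q=s['ee_rot'];M=R.from_quat([q[1],q[2],q[3],q[0]]).as_matrix()
for tag,uv in(('mid',((u.min()+u.max())/2,(v.min()+v.max())/2)),):
    o,r=ray(w,*uv);X=o+r*(.129-o[2])/r[2];print(tag,X,'tool',(M.T@(X-p))*1000)
def pt(u,v,z):
    o,r=ray(w,u,v);return o+r*(z-o[2])/r[2]
for z,(p1,p2) in ((.095,((247,146),(393,147))),(.095,((252,226),(387,227))),(.0905,((289,134),(290.5,236)))):
    D=M.T@(pt(*p2,z)-pt(*p1,z));print(D*1000,np.degrees(np.arctan2(D[0],D[1])))
print('yellow tool',M.T@((pt(289,134,.0905)+pt(290.5,236,.0905))/2-p)*1000)
E
```

```text
313 325 178 202
depth [0.60235717 0.23505876 0.12886701]
mid [0.60239992 0.23428154 0.129     ] tool [ 10.96893625  -1.23090018 108.83702206]
[ -0.65130094 137.41636179  -0.21550153] -0.27155802367234877
[ -0.73140782 137.49733486  -0.21547024] -0.3047781678634733
[-104.11303181   -1.30140538    0.20874635] -90.71615581152055
yellow tool [  3.69555465 -30.38069629 147.39757361]
```

>>> {"name": "play_rows", "arguments": {
  "motion": [
    [0.1,-0.02,0.8,0,40],
    [0.1,-0.02,1.8,0,40],
    [0.1,-0.02,2.6,0,40],
    [0.1,-0.02,3.2,0,40],
    [0.1,-0.02,3.2,0,40]
  ]
}}

```text
clock: 5.9
position: [0.6, 0.2255, 0.1093]
ee_rot: [-0.001, 0.795, 0.606, -0.003]
contact_force: [0.4, 0.9, 0.8]
width: 0.04
gripper_force: 0.0
```

```bash
python3 - <<'E'
from h import *
s=manip.get_state();print(s['position'],s['contact_force'],s['width'],s['clock'])
b=shot('side','d3');w=shot('wrist','w3');a=shot('scene','s3')
im=np.hstack([cv2.resize(w['img'][150:400,160:480,::-1],(440,344)),cv2.resize(b['img'][90:170,220:300,::-1],(344,344),interpolation=cv2.INTER_CUBIC)])
cv2.imwrite('pics/c3.png',im)
E
```

```text
[0.60002415 0.22550861 0.10926347] [0.41310707 0.89657226 0.75575859] 0.03997353933045953 5.9
```

View pics/c3.png

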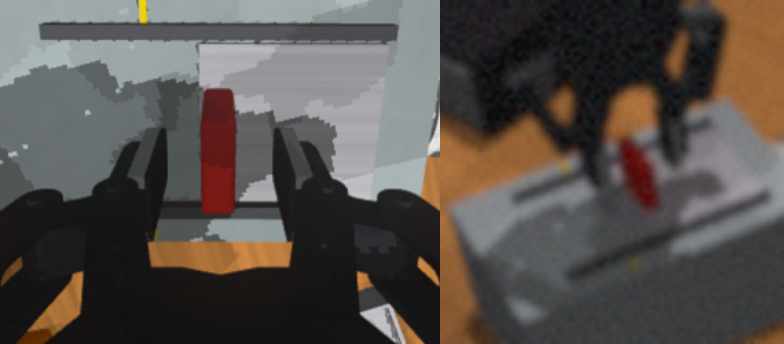

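The fingers straddle the tab (tab at crop (218,150), fingers at 150 and 290). I'm going down another 9 mm and gripping.

>>> {"name": "play_rows", "arguments": {
  "motion": [
    [0,0,0.23,0,40],
    [0,0,0.23,0,20],
    [0,0,0.23,0,8],
    [0,0,0.23,0,4],
    [0,0,0.23,0,4]
  ],
  "newtons": 60
}}

```text
clock: 6.68
position: [0.6012, 0.2282, 0.1023]
ee_rot: [-0.0, 0.794, 0.607, -0.0]
contact_force: [-2.8, 0.0, 1.5]
width: 0.0108
gripper_force: 59.4
```

>>> {"name": "play_rows", "arguments": {
  "motion": [
    [0,0,0,0,4],
    [0,0,0,0,4]
  ]
}}

```text
clock: 6.92
position: [0.6012, 0.2282, 0.1023]
ee_rot: [-0.0, 0.794, 0.607, -0.0]
contact_force: [-4.0, -0.0, 3.2]
width: 0.0111
gripper_force: 59.5
```

Gripped. Now I pull about 24 mm, measure, then do the rest.

>>> {"name": "play_rows", "arguments": {
  "motion": [
    [0,-0.15,0,0,4],
    [0,-0.3,0,0,4],
    [0,-0.45,0,0,4],
    [0,-0.6,0,0,4],
    [0,-0.6,0,0,4]
  ]
}}

```text
clock: 7.55
position: [0.5801, 0.234, 0.1024]
ee_rot: [0.002, 0.794, 0.608, 0.002]
contact_force: [4.4, -2.9, -0.6]
width: 0.0109
gripper_force: 59.1
```

```bash
python3 - <<'E'
from h import *
s=manip.get_state();print(s['position'],s['contact_force'],s['width'],s['clock'])
d=s['position'][:2]-[.6012,.2282];print('moved',d@[-np.cos(.265),np.sin(.265)])
w=shot('wrist','w4');a=shot('scene','s4')
im=np.hstack([cv2.resize(w['img'][150:400,160:480,::-1],(440,344)),cv2.resize(a['img'][125:205,375:455,::-1],(344,344),interpolation=cv2.INTER_CUBIC)])
cv2.imwrite('pics/c4.png',im)
E
```

```text
[0.58009142 0.23404374 0.10237004] [ 4.4394553  -2.88932971 -0.55655267] 0.010897796332958464 7.55
moved 0.021902263224728435
```

View pics/c4.png

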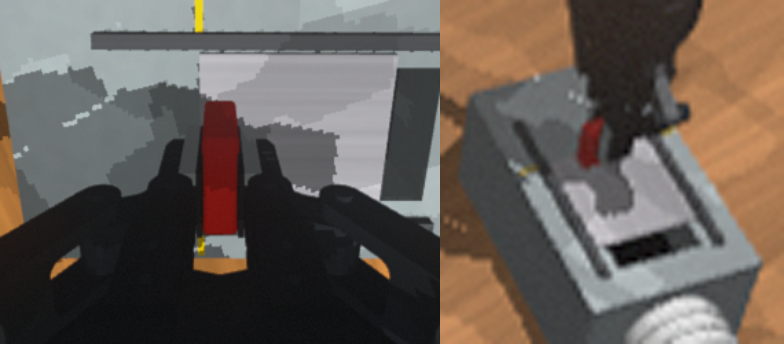

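The tab moved with the fingers: 22 mm by the TCP, with the throat starting to open. In the wrist crop the tab centre is about x=220 and the yellow marks are about x=199–201. I'm computing the remaining gap.

```bash
cat >> h.py <<'E'
from scipy.spatial.transform import Rotation as Rn
def gap(w,s,tabu,tabv,ys):
    q=s['ee_rot'];M=Rn.from_quat([q[1],q[2],q[3],q[0]]).as_matrix();p=s['position']
    def pt(u,v,z):
        o,r=ray(w,u,v);return M.T@(o+r*(z-o[2])/r[2]-p)*1000
    t=pt(tabu,tabv,.129);y=[pt(u,v,.0905) for u,v in ys]
    k=(t[0]-y[0][0])/(y[1][0]-y[0][0]);return t,y,t[1]-(y[0][1]+k*(y[1][1]-y[0][1]))
E
python3 - <<'E'
from h import *
w=load('w4');s=manip.get_state();I=w['img'].astype(int)
red=(I[...,0]>90)&(I[...,1]<50)&(I[...,2]<50)
for v in range(225,325,12):
    u=np.nonzero(red[v])[0]; print(v,u.min() if len(u) else 0,u.max() if len(u) else 0,I[v,320])
yel=(I[...,0]>130)&(I[...,1]>120)&(I[...,2]<80);v,u=np.nonzero(yel);
A=v<200;ys=[(u[m].mean(),v[m].mean()) for m in(A,~A)];print(ys,A.sum(),(~A).sum())
print(gap(w,s,320.4,285,ys))
w=load('w2');I=w['img'].astype(int);yel=(I[...,0]>130)&(I[...,1]>120)&(I[...,2]<80);print(yel.sum())
E
```

```text
225 316 329 [91 31 29]
237 330 331 [84 29 29]
249 0 0 [85 25 25]
261 308 332 [100  24  20]
273 308 331 [101  23  22]
285 308 331 [100  21  17]
297 308 331 [123  23  19]
309 308 331 [123  22  19]
321 0 0 [119 128 129]
[(np.float64(397.4388676972495), np.float64(69.45800709362243)), (np.float64(450.1590621999899), np.float64(297.61709868121875))] 44829 19791
(array([  0.62155921,  -0.23837649, -26.63231936]), [array([93.12943268, 36.42893177, 12.08217617]), array([-32.12782633,  77.24469271,  12.18381714])], np.float64(-66.8115033154606))
42424
```

```bash
python3 - <<'E'
from h import *
w=load('w4');s=manip.get_state()
print(gap(w,s,319.5,285,[(304.7,161),(306.2,328)]))
I=w['img'].astype(int)
for r in (slice(152,172),slice(322,333)):
    J=I[r,290:320];m=(J[...,0]-J[...,2]>80)&(J[...,1]>0.8*J[...,0]);v,u=np.nonzero(m);print(u.mean()+290,v.mean()+r.start,m.sum())
E
```

```text
(array([  0.62242264,  -0.63475284, -26.63403456]), [array([49.46889602, -8.32316059, 11.86231322]), array([-53.45266926,  -8.8145501 ,  11.79853514])], np.float64(7.921620730510714))
304.4710743801653 161.4214876033058 121
305.8958333333333 327.6041666666667 48
```

Both measures agree: about 8 mm remains.

>>> {"name": "play_rows", "arguments": {
  "motion": [
    [0,-0.1,0,0,4],
    [0,-0.21,0,0,4],
    [0,-0.21,0,0,4],
    [0,-0.21,0,0,4]
  ]
}}

```text
clock: 8.15
position: [0.5728, 0.236, 0.1024]
ee_rot: [0.002, 0.794, 0.607, 0.002]
contact_force: [6.3, -3.0, -1.8]
width: 0.0109
gripper_force: 59.0
```

```bash
python3 - <<'E'
from h import *
s=manip.get_state();print(s['position'],s['contact_force'],s['width'],s['clock'])
d=s['position'][:2]-[.6012,.2282];print('moved',d@[-np.cos(.265),np.sin(.265)])
w=shot('wrist','w5');a=shot('scene','s5');I=w['img'].astype(int);ys=[]
for r in (slice(152,172),slice(322,333)):
    J=I[r,290:345];m=(J[...,0]-J[...,2]>80)&(J[...,1]>0.8*J[...,0]);v,u=np.nonzero(m);ys.append((u.mean()+290,v.mean()+r.start));print(m.sum())
J=I[285,290:345];u=np.nonzero((J[:,0]>80)&(J[:,1]<50))[0]+290;print(u.min(),u.max(),ys)
print(gap(w,s,(u.min()+u.max())/2,285,ys))
im=np.hstack([cv2.resize(w['img'][150:400,160:480,::-1],(440,344)),cv2.resize(a['img'][125:205,375:455,::-1],(344,344),interpolation=cv2.INTER_CUBIC)])
cv2.imwrite('pics/c5.png',im)
E
```

```text
[0.57281334 0.23604569 0.10235397] [ 6.32697871 -2.97217226 -1.81341334] 0.01090843596610038 8.15
moved 0.029450609689934997
120
53
308 331 [(np.float64(318.5), np.float64(161.5)), (np.float64(318.0), np.float64(326.8301886792453))]
(array([  0.63763259,  -0.36483745, -26.64788869]), [array([49.2268874 , -0.90425392, 11.88400547]), array([-52.59170977,  -1.28591869,  11.81032124])], np.float64(0.7215522180101769))
```

View pics/c5.png

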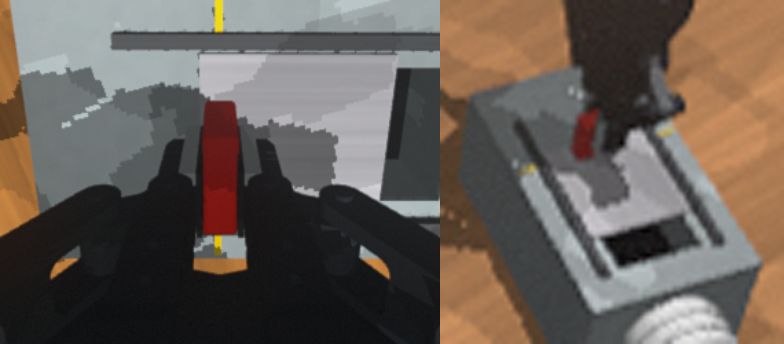

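The tab now stands in line with both yellow marks (crop x≈219), about 0.6 mm short, and the throat is half uncovered. A 0.5 mm nudge and a hold will check for creep.

>>> {"name": "play_rows", "arguments": {
  "motion": [
    [0,-0.015,0,0,4],
    [0,-0.015,0,0,4],
    [0,-0.015,0,0,4],
    [0,-0.015,0,0,4],
    [0,-0.015,0,0,4]
  ]
}}

```text
clock: 8.88
position: [0.5726, 0.2361, 0.1024]
ee_rot: [0.002, 0.794, 0.607, 0.002]
contact_force: [5.8, -3.7, -2.0]
width: 0.0108
gripper_force: 59.0
```

>>> {"name": "play_rows", "arguments": {
  "motion": [
    [0,0,0,0,4],
    [0,0,0,0,4],
    [0,0,0,0,4],
    [0,0,0,0,4],
    [0,0,0,0,4]
  ]
}}

```text
clock: 9.5
position: [0.5726, 0.2361, 0.1024]
ee_rot: [0.002, 0.794, 0.607, 0.002]
contact_force: [5.9, -4.5, -1.3]
width: 0.0104
gripper_force: 59.0
```

```bash
python3 - <<'E'
from h import *
s=manip.get_state();print(s['position'],s['contact_force'],s['width'],s['clock'])
w=shot('wrist','w6');I=w['img'].astype(int);ys=[]
for r in (slice(152,172),slice(322,333)):
    J=I[r,290:345];m=(J[...,0]-J[...,2]>80)&(J[...,1]>0.8*J[...,0]);v,u=np.nonzero(m);ys.append((u.mean()+290,v.mean()+r.start))
J=I[285,290:345];u=np.nonzero((J[:,0]>80)&(J[:,1]<50))[0]+290
g=gap(w,s,(u.min()+u.max())/2,285,ys)[2];print(g)
if abs(g)<1.2: print(manip.sign_off())
E
```

```text
[0.57257051 0.2361303  0.1023838 ] [ 5.8743156  -4.45724865 -1.34846433] 0.010416309250732428 9.5
0.24133981191944504
the job is handed in; nothing more can be done
None
```

I pressed the large sprayer's cap to its hard stop and it came back up; the shutter is held about 0.2 mm from the half-open mark by camera, and I handed the job in at 9.5 s while still gripping the tab.

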